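# Fit the air nozzle and open the air

## Robot

A 6-joint arm with a two-finger parallel gripper is mounted at the origin on the work surface. World frame = base frame: x ahead of the robot, y to its left, z up, the work surface at z = 0. Lengths are in mm, angles in rad, forces in N, time in s.
With the tool pointing down it reaches from about 300 to 850 mm from the base axis. Payload 5.4 kg.
Tool frame: the origin (TCP) lies between the finger pads; the fingertips stand 22 mm ahead of it and the grasp point (between the pads) lies 3 mm ahead of it; z points along the fingers, y is the line along which they close (so a half turn about z gives the same grasp; the last joint's range is limited). The gripper opens to 85 mm and grips with 20 to 120 N. Pads are 22 mm wide; open, the fingers measure 114 mm over their backs; the gripper's body (76 mm by 85 mm) begins 54 mm behind the grasp point. The pads swing forward as they close: fully open they stand 13 mm farther back than shut.
Start: joints at [1.078, 0.158, 1.597, -0, 1.386, -0.21], TCP at [160.462, 552.14, 253.299] pointing down, gripper open.
Joint ranges: [-2.91, 2.91], [-0.94, 2.29], [0.18, 2.7], [-1.29, 4.43], [0.17, 2.64], [-3, 3]. Speed limits (rad/s): [2.57, 2.57, 3.14, 3.14, 3.14, 3.14].

## Interface

Orientations are given as a rotation vector (axis times angle).
In Python, from cell import sensors, capture, workorder gives the robot as it stands. The module is installed in compiled form; this text tells all that it offers.
- The arm moves only by the tool servo_tool, never from a script. Its argument "rows" is a list of rows, each a list of 4 numbers: the shift along the tool's x, y, z in m, then the turn about the tool's z in rad. In form: [[x, y, z, twist], ...]. A call has 1 to 12 rows; each row is the pose to reach, as a shift and turn from the pose commanded when the call began, along the tool's axes at that moment; what a row does not reach only later rows make up. A row lasts 1/10 s, in which the tool goes at most 50 mm and 8.59 degrees, less where a joint would pass 70% of its speed; a pose out of reach is approached as far as the arm can. A call with a gripper value outside its range is refused whole. "gripper" is the opening, from 0 (shut) to 1 (fully open), set as the call begins (left out, the last holds). The fingers move at their own pace and stop on an object; the grip force is fixed at half the most. Time passes only in rows, so rows that repeat a pose let the fingers close. It gives the time, the measured TCP pose, the force, the opening and the grip force at its end, in the units of the state.
- sensors.read_state(): the state, without advancing time (a new reading comes with each control period).
- capture(name): name is "side" or "top"; returns a dict with "image" (384x512x3 uint8, blue, green, red), "vfov" (degrees; the focal length in pixels is half the picture's height over the tangent of half this angle, whatever the lens; pixels are square), "cx", "cy" (the principal point, pixels), "R" (3x3) and "t" (3): a world point X has camera coordinates R X + t. Camera axes: x right, y down, z forward; pixel columns grow to the right and rows downward; lengths in mm; the calibration is good to about 2 mm. A picture is of the moment at which its call begins. There is no depth.
- workorder.job_done(): hands the job in; it is judged then, once.
The state is a dict: "time": time; "q": joint angles; "dq": joint speeds; "effort": joint torques, N m; "tcp_pos": TCP position; "tool_rot": TCP orientation; "ft_force": force on the tool from outside, world axes, zero at the start; "ft_torque": the same for the moment, N m; "finger_gap": finger opening in mm; "grasp_force": force on a finger pad.
Only numpy, scipy, OpenCV 4.12 (cv2) and the standard library are available. Lean on these libraries where they do the work, as an engineer would, in place of code of your own. Each camera call takes 0.05 s, during which the arm holds its last target. There are 200 camera calls.

## Task

Take the tallest of the three air nozzles out of the rack and push it into the open push-in fitting, past the grip, until its flange is fully home on the fitting; feel your way and never press on the fitting harder than about 25 N. Then open the shut-off valve fully, leave the nozzle seated with everything let go, and do not disturb the other things on the bench.

Things in the scene. Friction and masses are not known exactly. Their poses are not given: they have to be found in the camera images.
- rack: black plastic rack block, 70 x 190 x 50 mm (x, y, z), fixed, origin at the centre of its underside; three upright holes 22 mm in diameter, 42 mm deep, in a row along its y at -60, 0 and +60 mm hold the three nozzles; any nozzle may be in any hole
- nozzle: the tallest air nozzle (loose, about 100 to 150 g, steel and aluminium), round about its z axis, z up, standing in the rack with its flange on the rack's top. Origin at the foot of its shank. From the foot: shank 13 mm in diameter with a tapered foot; a ridge 18 mm in diameter at 15 mm, flanks at 45 degrees; shank to 32 mm; flange 30 mm in diameter from 32 to 36 mm
- nozzle_shoulder (a point): centre of the underside of the nozzle's flange, on the nozzle's axis, 32 mm above its foot
- fitting: the open push-in fitting, an upright brass tube of 33 mm outer and 21 mm inner diameter, standing out of the top of a fixed aluminium air block (64 x 64 x 50 mm). Origin at the centre of its mouth, 85 mm above the bench; z up. It floats: pressed, it sinks straight down on a soft spring by up to 18 mm to a hard stop (met at about 20 N), and comes back up when let go
- blank_block: the second air block (64 x 64 x 50 mm, fixed), same look, but its fitting is closed with a solid steel cap, 92 mm high overall; not used. Origin at the centre of its underside
- valve_pivot (a point): on the vertical turning axis of the shut-off valve's black handle, at the handle's mid height, 66 mm above the bench. The valve (brass body 44 x 50 mm and 48 mm high on a 130 mm steel pipe lying along its y) is fixed
- valve_tip (a point): point at the free end of the valve's handle, 90 mm from the pivot, same height. The handle is a flat bar 16 mm wide and 12 mm thick (60 to 72 mm above the bench); under it is the valve body up to 25 mm from the pivot, and in the open position the pipe, whose top is 38 mm above the bench
- valve (a joint): angle of the valve handle, rad: 0 shut (handle across the pipe, pointing roughly to the robot), grows clockwise seen from above, to 1.57 fully open at a stop (handle in line with the pipe, pointing to the robot's left). It turns stiffly (0.15 N m) and stays where it is left
- stub_nozzle: short nozzle in the rack, 30 mm high above the rack's top; leave alone. Origin at the foot of its shank
- fan_nozzle: nozzle with a flat 12 x 34 mm head in the rack, 36 mm high above the rack's top; leave alone. Origin at the foot of its shank
- part: machined aluminium part 60 x 50 x 30 mm with a hole; leave alone. Origin at the centre of its underside
- collet: steel collet, a cone 40 mm wide and 36 mm high, standing; leave alone. Origin at the centre of its underside
- oil: oil bottle, 54 mm diameter, 130 mm high; leave alone. Origin at the centre of its underside
- wrench: wrench lying on the bench; leave alone
- brush: chip brush lying on the bench; leave alone
- nozzle_grasp (a point): point on the nozzle's axis 62 mm above its foot, where to grasp it: its round aluminium body, 22 mm in diameter, reaches from 36 to 80 mm above the foot; above that a slim conical tip to 100 mm
- fitting_grip (a point): the grip, 12 mm below the mouth: four spring-loaded steel balls that leave 14 mm. The nozzle's ridge meets them when its flange is still about 9 mm from the mouth; forcing it past takes some 10 to 17 N (differs), so the fitting first sinks by many mm with the nozzle still outside the grip. Then it snaps behind the balls, which hold it against a similar pull, and the flange can lie on the mouth
Things that resemble listed ones, but are neither listed nor needed, are in the scene too. What is shaped like the nozzle but green is not meant. Leave any turquoise look-alike of the part that bears fitting alone.

How it is judged:
By the outcome, as a careful person would: the job done as asked, in the order asked, and still so for the second after the job is handed in, with the robot touching nothing.
It also fails if it takes over 58 s, if anything falls off the work surface, if the arm or the gripper's body presses on something with over 40 N, if the wrist force passes 120 N, or if a joint passes its speed limit or range.

## Working session

There is one attempt and no reset: what is moved stays moved. The work goes in short steps, Python scripts to look and compute and a tool call to move; the robot and the scene stay as the last step left them, time stands still between calls to the robot, and variables do not carry over. Pictures are saved under pics/ and viewed, at most 10 in all, crops included, and the job is handed in when it is done.

Besides the shell and the picture viewer there is one more tool, called after ">>>" as name(argument=value, ...) on one line, values as JSON. servo_tool: Moves the arm, as the interface text tells. Its arguments: {"type":"object","properties":{"rows":{"type":"array"},"gripper":{"type":"number"}},"required":["rows"]}

```bash
mkdir -p pics
cat > h.py <<'E'
import numpy as np, cv2
from cell import sensors, capture, workorder
def ray(c,u,v):
    f=192/np.tan(np.radians(c["vfov"])/2)
    R=np.array(c["R"]);t=np.array(c["t"])
    d=R.T@np.array([(u-c["cx"])/f,(v-c["cy"])/f,1]); return -R.T@t,d
def onz(c,u,v,z):
    o,d=ray(c,u,v); return o+d*(z-o[2])/d[2]
def proj(c,X):
    f=192/np.tan(np.radians(c["vfov"])/2)
    p=np.array(c["R"])@np.array(X,float)+np.array(c["t"]); return f*p[0]/p[2]+c["cx"],f*p[1]/p[2]+c["cy"]
def tri(c1,p1,c2,p2):
    o1,d1=ray(c1,*p1);o2,d2=ray(c2,*p2)
    s=np.linalg.lstsq(np.c_[d1,-d2],o2-o1,rcond=None)[0]
    a=o1+s[0]*d1;b=o2+s[1]*d2; return (a+b)/2,np.linalg.norm(a-b)
E
python3 - <<'E'
from h import *
s=sensors.read_state(); print(s)
for n in("side","top"):
    c=capture(n); cv2.imwrite(f"pics/{n}0.png",cv2.resize(c["image"],(800,600),interpolation=cv2.INTER_CUBIC))
    np.save(n+"0.npy",c,allow_pickle=True); print(n,c["vfov"],c["cx"],c["cy"],-np.array(c["R"]).T@np.array(c["t"]),c.keys())
E
```

```text
{'time': 0.0, 'q': array([ 1.07786718e+00,  1.59013757e-01,  1.59828238e+00, -9.44040556e-06,
        1.38622125e+00, -2.10104800e-01]), 'dq': array([-4.68154336e-04, -2.85644869e-04, -1.20751408e-03,  1.00861168e-03,
        8.72039043e-05, -2.84784070e-04]), 'effort': array([-1.63212694e-04, -3.95996046e+01, -3.31431592e+01, -2.28704471e-04,
        8.38466833e-03, -4.96020249e-06]), 'tcp_pos': array([160.20744076, 551.62213855, 252.31159183]), 'tool_rot': array([-4.42685189e-01, -3.10958474e+00,  2.84290590e-03]), 'ft_force': array([-0.1500836 ,  1.25769776, -0.00454741]), 'ft_torque': array([-0.0054419 , -0.02204335, -0.03794415]), 'grasp_force': 0.0, 'finger_gap': 85.34219076051743}
side 54.134025179805285 261.4553158462641 191.14862496724365 [357.19544148 704.14000092 668.70895322] dict_keys(['image', 'vfov', 'cx', 'cy', 'R', 't'])
top 47.392147047136106 247.37597702918538 196.71655291044587 [ 443.58692114    9.44061507 1204.52962239] dict_keys(['image', 'vfov', 'cx', 'cy', 'R', 't'])
```

View pics/side0.png

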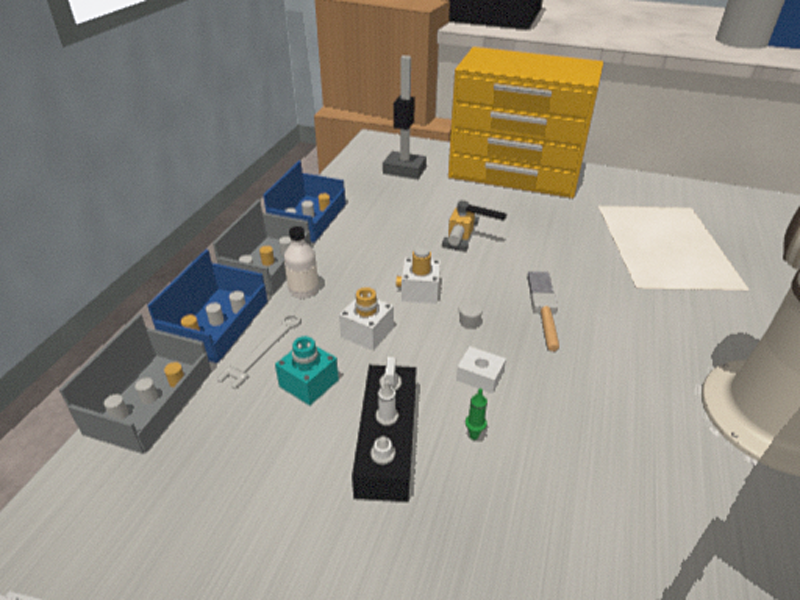

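View pics/top0.png

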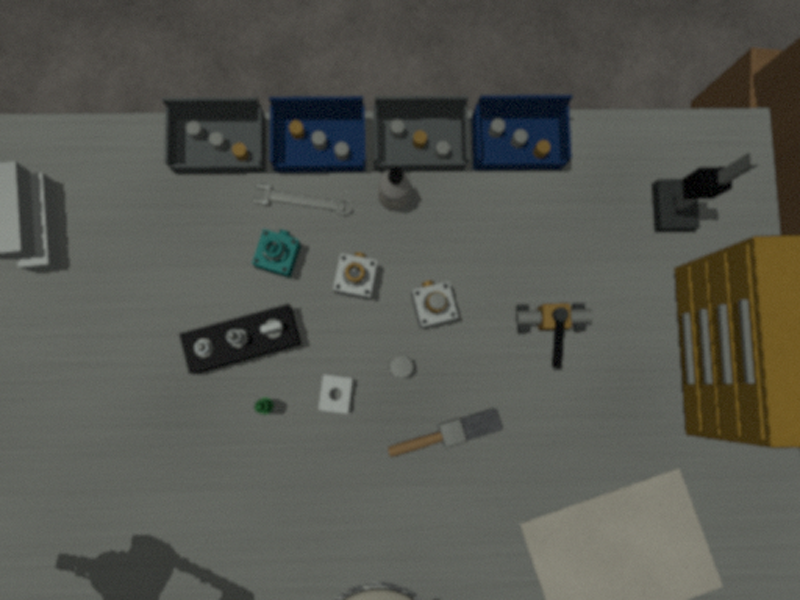

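Side view, in the 800x600 picture:
- The rack holds three nozzles: (382,450) short, (387,400) tall with a round body, (391,372) flat-headed. The green look-alike is at (477,413).
- The brass fitting at (367,300) looks open and the one at (421,262) looks capped. A turquoise look-alike is at (305,350).
- The valve is at (462,215).

In the top view, the nozzles are at (203,347), (237,337) and (272,328), the open fitting at (355,272), the capped one at (436,302) and the valve pivot at (560,314). The middle nozzle fits "tallest" and the fitting at (355,272) fits "open". I'll confirm both in one enlarged crop.

Run:
```python
from h import *
S=np.load("side0.npy",allow_pickle=True).item();T=np.load("top0.npy",allow_pickle=True).item()
a=cv2.resize(S["image"][150:325,200:300],(343,600),interpolation=cv2.INTER_CUBIC)
b=cv2.resize(T["image"][150:250,105:205],(300,300),interpolation=cv2.INTER_CUBIC)
d=cv2.resize(T["image"][150:250,205:305],(300,300),interpolation=cv2.INTER_CUBIC)
b=cv2.convertScaleAbs(np.vstack([b,d]),alpha=1.6)
cv2.imwrite("pics/crop1.png",np.hstack([a,b]))
k=.64
P={"rack_l":((382,450),(203,347)),"rack_m":((387,392),(237,337)),"rack_r":((391,372),(272,328)),"fit":((367,294),(355,272)),"cap":((421,252),(436,302)),"valve":((463,207),(560,314)),"tip":((506,216),(557,367))}
for n,(s,t) in P.items():
    p,g=tri(S,(s[0]*k,s[1]*k),T,(t[0]*k,t[1]*k)); print(n,p.round(1),g.round(1))
print("fit z85 S",onz(S,367*k,294*k,85).round(1),"T",onz(T,355*k,272*k,85).round(1))
print("piv z72 S",onz(S,463*k,206*k,72).round(1),"T",onz(T,560*k,314*k,72).round(1),"tip",onz(S,506*k,214*k,72).round(1),onz(T,557*k,367*k,72).round(1))
print("noz tip z118 T",onz(T,237*k,337*k,118).round(1))
```

```text
rack_l [516.9 282.4  53.6] 1.1
rack_m [531.  219.5  89.5] 3.3
rack_r [545.5 165.5  68.6] 1.1
fit [635.2  26.2  79.3] 0.4
cap [ 583.7 -106.7   84.9] 3.2
valve [ 560.8 -319.6   61.4] 0.8
tip [ 471.3 -309.3   64.2] 0.9
fit z85 S [632.3  32.8  85. ] T [634.4  26.2  85. ]
piv z72 S [ 557.8 -305.5   72. ] T [ 560.1 -316.5   72. ] tip [ 470.8 -303.7   72. ] [ 471.6 -307.1   72. ]
noz tip z118 T [527.2 213.8 118. ]
```

View pics/crop1.png

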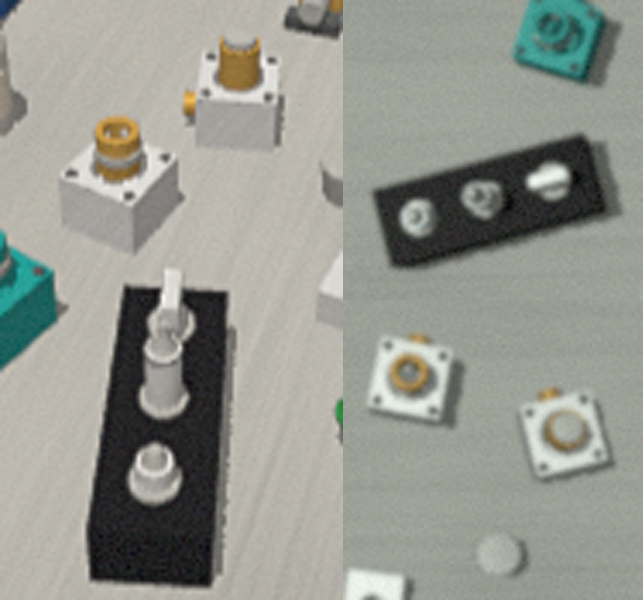

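The crop confirms it. The middle nozzle (side crop (163,370)) is the tall round one, with the stub in front of it and the flat fan head behind. The fitting at crop (118,132) has an open brass mouth, and the other one carries a steel cap. Next, refined measurements.

```bash
cat >> h.py <<'E'
from scipy.optimize import least_squares
def cmask(im,kind):
    h=cv2.cvtColor(im,cv2.COLOR_BGR2HSV)
    if kind=="brass": return cv2.inRange(h,(8,90,60),(28,255,255))
    if kind=="dark": return cv2.inRange(h,(0,0,0),(180,255,45))
def comps(m,roi,amin=15):
    x0,y0,x1,y1=roi; z=np.zeros_like(m); z[y0:y1,x0:x1]=m[y0:y1,x0:x1]
    n,l,st,ce=cv2.connectedComponentsWithStats(z)
    return [(tuple(st[i]),ce[i].round(2),l==i) for i in range(1,n) if st[i][4]>=amin]
E
python3 - <<'E'
from h import *
S=np.load("side0.npy",allow_pickle=True).item();T=np.load("top0.npy",allow_pickle=True).item()
print("--fitting: brass rows")
for n,c,roi in(("S",S,(215,175,255,212)),("T",T,(212,158,242,190))):
    for st,ce,m in comps(cmask(c["image"],"brass"),roi): print(n,st,ce)
print("--rack")
for n,c,roi in(("S",S,(215,225,275,325)),("T",T,(105,185,200,245))):
    for st,ce,m in comps(cmask(c["image"],"dark"),roi,200):
        r=cv2.minAreaRect(cv2.findContours(m.astype(np.uint8),0,2)[0][0]); print(n,st,ce,r, [onz(c,*p,50).round(0)[:2] for p in cv2.boxPoints(r)])
        g=cv2.cvtColor(c["image"],cv2.COLOR_BGR2GRAY)
        hull=np.zeros_like(g); cv2.fillConvexPoly(hull,cv2.convexHull(cv2.findContours(m.astype(np.uint8),0,2)[0][0]),1)
        for q in comps(((g>75)&(hull>0)).astype(np.uint8),roi,20): print("   bright",q[0],q[1],onz(c,*q[1],60).round(1))
print("--valve dark")
for n,c,roi in(("S",S,(285,125,330,145)),("T",T,(345,193,375,240))):
    for st,ce,m in comps(cmask(c["image"],"dark"),roi):
        r=cv2.minAreaRect(cv2.findContours(m.astype(np.uint8),0,2)[0][0]); print(n,st,ce,r,[onz(c,*p,72).round(0)[:2] for p in cv2.boxPoints(r)])
gS=cv2.cvtColor(S["image"],cv2.COLOR_BGR2HSV)
print((gS[178:204,222:248,1]).tolist().__str__().replace("], [","\n"))
gT=cv2.cvtColor(T["image"],cv2.COLOR_BGR2HSV); print("T")
print((gT[162:188,214:241,1]).tolist().__str__().replace("], [","\n"))
E
```

```text
--fitting: brass rows
S (np.int32(228), np.int32(184), np.int32(13), np.int32(12), np.int32(126)) [233.71 189.59]
S (np.int32(228), np.int32(197), np.int32(13), np.int32(6), np.int32(42)) [233.93 199.64]
T (np.int32(221), np.int32(169), np.int32(13), np.int32(11), np.int32(69)) [226.94 174.17]
--rack
S (np.int32(226), np.int32(234), np.int32(40), np.int32(87), np.int32(2023)) [246.27 283.03] ((245.67002868652344, 276.6192932128906), (35.6235237121582, 85.21147155761719), 4.085616588592529) [array([530., 353.]), array([599., 148.]), array([520., 129.]), array([467., 338.])]
   bright (np.int32(240), np.int32(234), np.int32(17), np.int32(39), np.int32(437)) [247.88 253.61] [538.7 202.1  60. ]
   bright (np.int32(237), np.int32(279), np.int32(16), np.int32(19), np.int32(223)) [244.45 288.07] [515.8 287.1  60. ]
T (np.int32(116), np.int32(196), np.int32(77), np.int32(43), np.int32(1565)) [154.61 217.64] ((153.97308349609375, 217.23463439941406), (27.6273250579834, 74.02369689941406), 74.74488067626953) [array([539., 323.]), array([588., 136.]), array([517., 118.]), array([469., 303.])]
 
[... 5636 characters left out ...]
12, 8, 11, 9, 21
11, 10, 10, 12, 9, 14, 7, 8, 14, 12, 15, 19, 22, 36, 27, 18, 14, 7, 15, 7, 12, 13, 9, 8, 7, 10, 13
10, 9, 11, 5, 13, 10, 9, 11, 10, 13, 10, 9, 13, 14, 6, 6, 11, 11, 9, 8, 11, 7, 9, 8, 12, 14, 4
10, 8, 13, 10, 11, 12, 9, 10, 11, 9, 11, 10, 8, 9, 7, 13, 10, 12, 13, 9, 11, 10, 10, 10, 10, 12, 16
10, 12, 14, 16, 13, 10, 12, 12, 9, 10, 11, 9, 13, 9, 9, 11, 10, 10, 11, 9, 9, 9, 11, 8, 6, 12, 13
9, 12, 9, 11, 10, 9, 9, 12, 10, 10, 12, 10, 7, 10, 9, 9, 9, 10, 9, 12, 9, 11, 10, 9, 9, 17, 13
9, 9, 9, 11, 14, 9, 9, 10, 9, 9, 11, 11, 11, 11, 11, 10, 9, 9, 8, 11, 12, 9, 8, 8, 7, 17, 18
22, 16, 7, 10, 10, 13, 9, 11, 13, 9, 9, 11, 10, 14, 11, 11, 11, 13, 12, 12, 12, 15, 8, 14, 11, 18, 17]]
```

```bash
cat >> h.py <<'E'
from scipy.spatial.transform import Rotation as Ro
def plan(target,yaw=None):
    s=sensors.read_state(); R=Ro.from_rotvec(s["tool_rot"]).as_matrix()
    d=R.T@(np.array(target)-s["tcp_pos"]); y=np.degrees(np.arctan2(R[1,1],R[0,1]))
    tw=None
    if yaw is not None: tw=-np.radians((yaw-y+90)%180-90)
    print("shift m",(d/1000).round(4),"yaw now",y.round(1),"twist",tw,"t",s["time"],"tcp",s["tcp_pos"].round(1),"q",s["q"].round(2))
    print("tool x,y world",R[:,0].round(3),R[:,1].round(3))
E
python3 - <<'E'
from h import *
S=np.load("side0.npy",allow_pickle=True).item();T=np.load("top0.npy",allow_pickle=True).item()
print(onz(S,234,187.8,85),onz(T,226.7,173.8,85),tri(S,(234,187.8),T,(226.7,173.8)))
plan((530.5,224,175),14.5)
E
```

```text
[634.84689578  32.18547167  85.        ] [635.10960606  27.48949383  85.        ] (array([636.22827074,  27.66793637,  81.09824805]), np.float64(0.9183447762610571))
shift m [-0.447  -0.2112  0.0776] yaw now 73.8 twist 1.0349416778180398 t 0.1 tcp [160.2 551.7 252.4] q [ 1.08  0.16  1.6   0.    1.39 -0.21]
tool x,y world [-0.96   0.279  0.   ] [ 0.279  0.96  -0.002]
```

>>> servo_tool(rows=[[-0.04, -0.019, 0.005, 0.1], [-0.08, -0.038, 0.01, 0.22], [-0.12, -0.057, 0.015, 0.34], [-0.16, -0.076, 0.02, 0.46], [-0.2, -0.095, 0.025, 0.58], [-0.24, -0.114, 0.03, 0.7], [-0.28, -0.133, 0.04, 0.82], [-0.32, -0.152, 0.05, 0.94], [-0.36, -0.171, 0.06, 1.035], [-0.4, -0.19, 0.07, 1.035], [-0.447, -0.211, 0.077, 1.035], [-0.447, -0.211, 0.077, 1.035]], gripper=1)

```text
time: 1.3
tcp_pos: [533.6, 220.7, 174.9]
tool_rot: [1.93, 2.478, -0.003]
ft_force: [-1.5, 0.1, 0.2]
finger_gap: 85.0
grasp_force: 0.0
```

>>> servo_tool(rows=[[0, 0, 0, 0], [0, 0, 0, 0]])

```text
time: 1.5
tcp_pos: [529.9, 225.5, 176.1]
tool_rot: [-1.922, -2.484, 0.001]
ft_force: [-0.1, 0.0, 0.4]
finger_gap: 85.4
grasp_force: 0.0
```

Run:
```python
from h import *
plan((530.5,224,175),14.5)
o=[]
s=sensors.read_state(); R=Ro.from_rotvec(s["tool_rot"]).as_matrix()
for n,(x,y,w,h) in(("side",(190,140,110,165)),("top",(90,150,120,120))):
    c=capture(n); np.save(n+"1.npy",c,allow_pickle=True)
    im=cv2.resize(c["image"][y:y+h,x:x+w],None,fx=400/w,fy=400/w,interpolation=cv2.INTER_CUBIC)
    for z in(0,-60,-115):
      u,v=proj(c,s["tcp_pos"]+[0,0,z]); cv2.circle(im,(int((u-x+.5)*400/w),int((v-y+.5)*400/w)),2,(0,0,255),-1)
    if n=="top": im=cv2.convertScaleAbs(im,alpha=1.6)
    o.append(cv2.copyMakeBorder(im,0,600-im.shape[0],0,0,0))
cv2.imwrite("pics/over.png",np.hstack(o))
```

```text
shift m [-0.0016  0.0002  0.0011] yaw now 14.5 twist 0.0006234916464760914 t 1.5 tcp [529.9 225.5 176.1] q [ 0.19  0.23  1.67  0.    1.24 -0.06]
tool x,y world [-0.251  0.968  0.   ] [ 0.968  0.251 -0.001]
```

View pics/over.png

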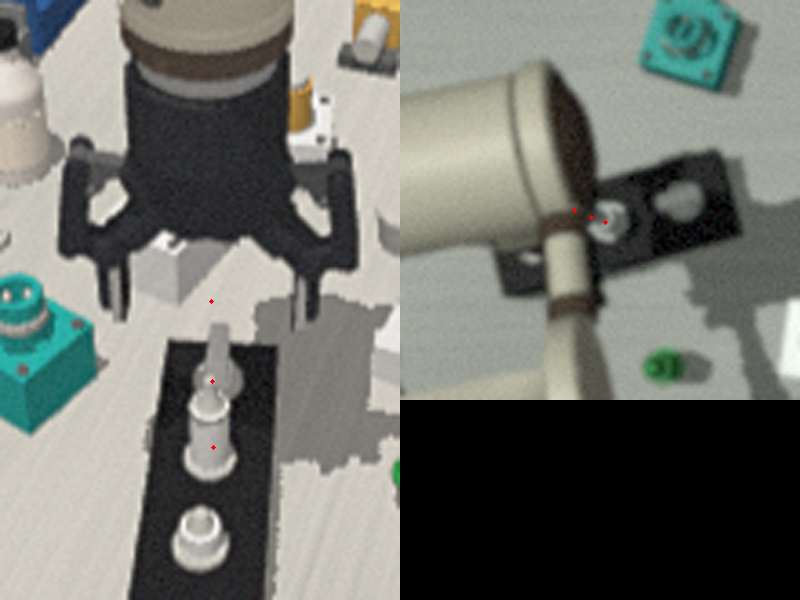

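The fingers straddle the tall nozzle: pads at (117,295) and (303,298) in the side crop, with the nozzle axis at column 209 and its tip at row 390. The side camera reads about 2 px low against the gripper, so the top view's y values hold. I'll descend and grip.

>>> servo_tool(rows=[[0, 0.0012, 0.02, 0], [0, 0.0012, 0.045, 0], [0, 0.0012, 0.065, 0], [0, 0.0012, 0.08, 0], [0, 0.0012, 0.09, 0], [0, 0.0012, 0.093, 0], [0, 0.0012, 0.093, 0]])

```text
time: 2.3
tcp_pos: [532.1, 225.3, 83.5]
tool_rot: [1.923, 2.484, 0.0]
ft_force: [0.8, 0.3, -0.3]
finger_gap: 85.5
grasp_force: 0.0
```

>>> servo_tool(rows=[[0, 0, 0, 0], [0, 0, 0, 0], [0, 0, 0, 0], [0, 0, 0, 0], [0, 0, 0, 0], [0, 0, 0, 0], [0, 0, 0, 0], [0, 0, 0, 0]], gripper=0)

```text
time: 3.1
tcp_pos: [532.4, 225.1, 83.8]
tool_rot: [1.923, 2.484, 0.001]
ft_force: [-1.5, -0.7, 4.1]
finger_gap: 20.5
grasp_force: 58.6
```

>>> servo_tool(rows=[[0, 0, -0.005, 0], [0, 0, -0.02, 0], [0, 0, -0.045, 0], [0, 0, -0.075, 0], [0, 0, -0.1, 0], [0, 0, -0.106, 0], [0, 0, -0.106, 0], [0, 0, -0.106, 0]])

```text
time: 3.9
tcp_pos: [531.1, 224.9, 187.9]
tool_rot: [-1.923, -2.483, 0.003]
ft_force: [-0.3, -1.5, -1.8]
finger_gap: 20.5
grasp_force: 58.7
```

Run:
```python
from h import *
print(sensors.read_state()["finger_gap"],sensors.read_state()["ft_force"])
plan((635,27.5,175),14.5)
```

```text
20.511662103590222 [-0.31914431 -1.54889815 -1.75677032]
shift m [-0.2171  0.0512  0.0127] yaw now 14.5 twist -0.0001374246506479321 t 3.9 tcp [531.1 224.9 187.9] q [ 0.19  0.22  1.66 -0.    1.26 -0.06]
tool x,y world [-0.25   0.968  0.   ] [ 0.968  0.25  -0.002]
```

>>> servo_tool(rows=[[-0.02, 0.005, 0, 0], [-0.055, 0.013, 0, 0], [-0.09, 0.021, 0, 0], [-0.125, 0.03, 0, 0], [-0.16, 0.038, 0, 0], [-0.19, 0.045, 0, 0], [-0.21, 0.05, 0.005, 0], [-0.217, 0.051, 0.012, 0], [-0.217, 0.051, 0.012, 0], [-0.217, 0.051, 0.012, 0], [-0.217, 0.051, 0.012, 0]])

```text
time: 5.0
tcp_pos: [635.2, 29.2, 177.2]
tool_rot: [-1.921, -2.485, -0.0]
ft_force: [-0.4, -0.3, -1.2]
finger_gap: 20.7
grasp_force: 58.7
```

Run:
```python
from h import *
plan((635,27.5,175),14.5)
o=[]
s=sensors.read_state(); R=Ro.from_rotvec(s["tool_rot"]).as_matrix()
for n,(x,y,w,h) in(("side",(190,120,80,110)),("top",(180,130,90,90))):
    c=capture(n); np.save(n+"2.npy",c,allow_pickle=True)
    im=cv2.resize(c["image"][y:y+h,x:x+w],None,fx=400/w,fy=400/w,interpolation=cv2.INTER_CUBIC)
    for z in(-34,-66,-90): 
      u,v=proj(c,s["tcp_pos"]+[0,0,z]); cv2.circle(im,(int((u-x+.5)*400/w),int((v-y+.5)*400/w)),2,(0,0,255),-1); print(n,z,u,v)
    if n=="top": im=cv2.convertScaleAbs(im,alpha=1.6)
    o.append(cv2.copyMakeBorder(im[:600],0,600-min(600,im.shape[0]),0,0,0))
cv2.imwrite("pics/over2.png",np.hstack(o))
```

```text
shift m [-0.0016 -0.0006  0.0022] yaw now 14.6 twist 0.0015380946857420316 t 5.0 tcp [635.2  29.2 177.2] q [-0.14  0.38  1.49  0.    1.28 -0.4 ]
tool x,y world [-0.252  0.968  0.   ] [ 0.968  0.252 -0.   ]
side -34 233.580415166788 167.9793120673861
side -66 233.98619957632056 178.6517925931669
side -90 234.27893870905012 186.35108467979265
top -34 225.57243760710534 169.7816284678607
top -66 225.83884499156937 172.02914935103368
top -90 226.0288277571715 173.6319211135089
```

View pics/over2.png

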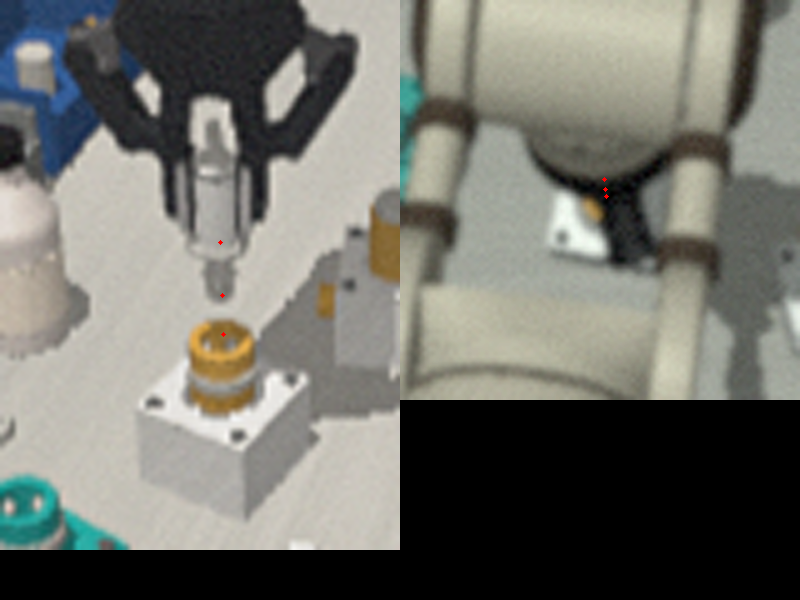

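Run:
```python
from h import *
c=np.load("side2.npy",allow_pickle=True).item()
g=cv2.cvtColor(c["image"],cv2.COLOR_BGR2GRAY); s=cv2.cvtColor(c["image"],cv2.COLOR_BGR2HSV)[:,:,1]
print("cols 222-246"); 
for r in range(146,186): print(r,g[r,222:246])
print("sat")
for r in range(181,204): print(r,s[r,224:245])
```

```text
cols 222-246
146 [ 39  35  47  38  31  67 164 202 200 134 115 121 170 205 202  70  30  33
  45  40  29  37  39  34]
147 [ 42  36  42  36  43  66 168 207 199 138 120 122 158 202 197  78  25  31
  33  42  41  32  34  40]
148 [ 51  34  37  35  36  57 139 194 201 148 126 121 148 202 204 102  44  36
  33  36  41  42  40  43]
149 [ 42  37  35  38  40  26  71 162 185 153 127 121 127 180 197 121  49  35
  31  32  38  34  42  34]
150 [ 44  45  41  38  34  25  66 149 136 126 126 125 119 132 166 114  48  44
  39  36  42  33  39  44]
151 [ 43  33  40  41  48  37  78 130 123 124 127 129 123 118 126  78  32  38
  47  40  38  46  90 116]
152 [ 75  37  43  65  78  51  85 130 126 130 135 128 125 124 125  68  46  39
  33  45  40  81 162 184]
153 [104  35  45 101 116  61  81 135 181 178 170 153 128 135 138  66  86  75
  44  34  38 102 205 202]
154 [125  43  49 116 131  66  71 131 208 207 198 169 146 134 125  66 117 122
  46  30  44 102 202 197]
155 [122  40  39 111 139  78  81 128 135 145 138 126 131 122 116  70 123 142
  59  28  40  98 201 200]
156 [120  34  47 112 139  88  87 165 163 156 136 120 136 
[... 4297 characters left out ...]
 115  82  44  16  17   8
   7  13   5]
196 [ 6  6  6 12 37 12  8 34 72 69 68 73 56 39 10 10 38  8 11  8  5]
197 [ 8  8  9 13 86 40 19  8 11 10  6  8 11 14 35 62 99 11 12  8  7]
198 [  6   4   7  10 124 122  74  38  39  26  27  31  38  47 104 158 128   6
  10   5   5]
199 [  6   6  11  13 114 163 165 123 126  96  98 107 133 152 158 165 102   6
   7   7   7]
200 [  7   6  11   9  53 107 158 159 168 160 161 158 174 173 157  96  43   8
   9   7   5]
201 [  4   7   7  15  12  35  95 149 165 168 169 168 147 138  81  18  12  11
   5   7   4]
202 [  7   7   7   7   3   2  27  73 109 104 103  91  43  44  31   4   9   7
   8   5   6]
203 [ 7  7  9  8  7  8  8  7 15 15 23 17  1  1  3  5  3  5  8  7 12]
```

Run:
```python
from h import *
from scipy.optimize import brentq
c=np.load("side2.npy",allow_pickle=True).item()
C=-np.array(c["R"]).T@np.array(c["t"])
def v(x,y,z,r):
    d=C[:2]-[x,y]; d/=np.linalg.norm(d); return proj(c,[x+r*d[0],y+r*d[1],z])
for dz in(-1,0,1): print("noz flange y",brentq(lambda y:v(635.2,y,177.2-33.6+dz,15)[1]-171.25,-20,90))
print("mouth y",brentq(lambda y:v(635.2,y,85,-16.5)[1]-183.76,-20,90), "front lower edge?")
for y in (27.5,30,32): print(y,v(635.2,y,85,0),v(635.2,y,85,-16.5))
```

```text
noz flange y 26.341160080361107
noz flange y 27.782876835226155
noz flange y 29.224604963573462
mouth y 32.62761587303412 front lower edge?
27.5 (np.float64(234.54646256564828), np.float64(186.65314266938867)) (np.float64(234.39341932068004), np.float64(182.56861272857154))
30 (np.float64(234.18432622117982), np.float64(187.24851421896298)) (np.float64(234.0272882659926), np.float64(183.1482794991014))
32 (np.float64(233.89358035238857), np.float64(187.7265160022103)) (np.float64(233.73330936984647), np.float64(183.6136579061578))
```

>>> servo_tool(rows=[[0, 0, 0.01, 0], [0, 0, 0.02, 0], [0, 0, 0.022, 0], [0, 0, 0.022, 0]])

```text
time: 5.5
tcp_pos: [634.9, 27.9, 154.0]
tool_rot: [-1.922, -2.482, 0.002]
ft_force: [0.1, -0.4, -0.7]
finger_gap: 20.6
grasp_force: 58.7
```

Run:
```python
from h import *
from scipy.optimize import brentq
s0=np.load("side0.npy",allow_pickle=True).item()
g=cv2.cvtColor(s0["image"],cv2.COLOR_BGR2GRAY)
print("rack nozzle")
for r in range(246,276): print(r,g[r,236:260])
c=capture("side"); np.save("side3.npy",c,allow_pickle=True)
g=cv2.cvtColor(c["image"],cv2.COLOR_BGR2GRAY)
print("now",sensors.read_state()["tcp_pos"])
for r in range(172,196): print(r,g[r,224:246])
im=cv2.resize(c["image"][140:215,194:274],(800,750),interpolation=cv2.INTER_CUBIC)[:600]
cv2.imwrite("pics/near.png",im)
```

```text
rack nozzle
246 [ 28  39  35  32  34  30  38 104 184 172 142 144 127 118 126 130 120 130
 189 188 104  39  30  36]
247 [ 35  34  41  33  43  29  36  84 160 175 147 150 135 114 154 120 113 149
 181 138  59  33  31  32]
248 [ 34  32  35  34  34  32  49 116 152 171 153 152 149 122 169 145 134 167
 136  68  34  40  32  28]
249 [ 38  38  34  32  28  34  87 179 159 153 161 162 151 136 131 168 160 109
  72  39  27  33  40  43]
250 [ 38  42  36  40  35  48 132 182 158 162 164 158 158 144 132 146 186  67
  24  33  38  30  29  30]
251 [ 31  33  40  28  26  70 178 185 161 159 164 163 155 147 141 156 221  83
  27  38  36  38  36  38]
252 [ 33  39  39  41  30  64 162 207 177 170 171 169 163 158 154 184 186  67
  26  33  31  38  36  32]
253 [ 45  31  32  39  29  46 127 205 205 187 179 170 174 177 189 197 135  45
  31  27  34  35  38  37]
254 [ 35  43  27  39  29  42  99 151 199 192 199 191 200 198 192 161 110  40
  28  43  39  44  30  39]
255 [ 33  34  43  33  30  50 109 124 133 158 182 185 189 172 110 113 122  48
  31  35  37  30  40  39]
256 [ 45  30  29  34  34  51 117 148 121 121 121 126 128 1
[... 3526 characters left out ...]
3 141 137 114 118
 121 120 121 123]
189 [195 196 193 167 160 172 157 184 120 113 109 121 140 147 181 170 120 124
 123 120 126 122]
190 [195 195 190 163 126 165 168 175 152 147 144 150 164 175 166 138 100 119
 119 124 122 124]
191 [193 194 187 187 121 129 147 166 170 171 170 171 162 150 117 106  97 121
 128 122 122 123]
192 [193 200 201 213 125 116 123 132 123 145 141 124 125 114 107 106 107 139
 143 128 127 124]
193 [205 222 231 202 135 121 122 129 136 134 127 126 121 111 112 112 134 155
 148 140 140 135]
194 [217 230 231 178 155 135 128 128 130 133 127 126 124 124 135 150 159 133
 142 141 148 149]
195 [227 230 228 164 153 154 151 149 139 137 134 135 140 148 160 172 134 123
 140 146 190 189]
```

View pics/near.png

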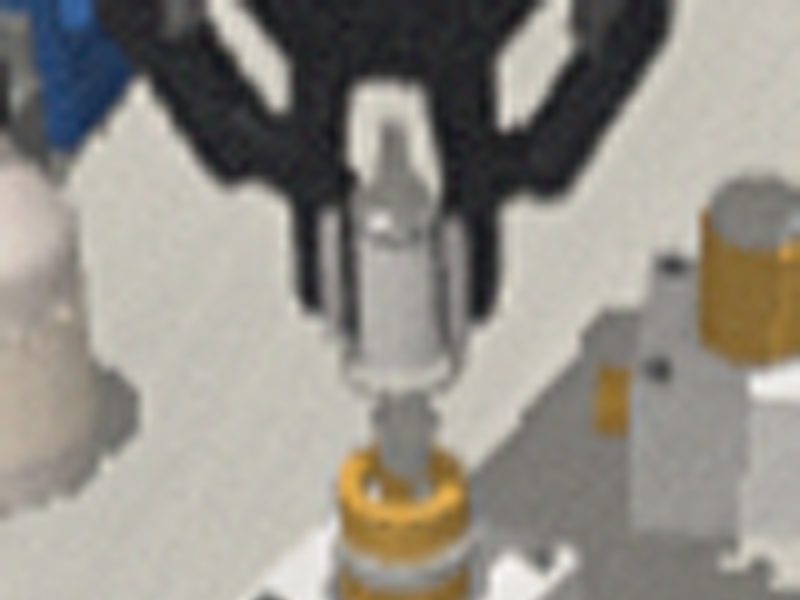

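Run:
```python
from h import *
from scipy.optimize import brentq
c=np.load("side3.npy",allow_pickle=True).item()
C=-np.array(c["R"]).T@np.array(c["t"])
def v(x,y,z,r):
    d=C[:2]-[x,y]; d/=np.linalg.norm(d); return proj(c,[x+r*d[0],y+r*d[1],z])
Y=lambda x,z,r,row:round(brentq(lambda y:v(x,y,z,r)[1]-row,-50,350),1)
print("rack noz by flange",Y(532,50,15,271.6), "upper body edge etc")
print("now flange",Y(635.5,122,15,178.9),"foot r4.5",Y(635.5,90,4.5,187.2),"r5.5",Y(635.5,90,5.5,187.2))
print("img2 flange",Y(635.5,144,15,171.25),"foot r5",Y(635.5,112,5,180.1))
print("mouth far outer",Y(635.5,85,-16.5,183.76))
# inner bright->mouth near inner edge: brass rim begins
h=cv2.cvtColor(c["image"],cv2.COLOR_BGR2HSV)
for r in range(183,197): print(r,h[r,226:243,1],h[r,226:243,2])
# top view mouth from image 0 using outer circle, known z
T=np.load("top0.npy",allow_pickle=True).item()
m=cmask(T["image"],"brass"); st=comps(m,(212,166,242,190))[0]
cnt=cv2.findContours(st[2].astype(np.uint8),0,2)[0][0]; e=cv2.fitEllipse(cnt); print(e,onz(T,*e[0],85), cv2.minEnclosingCircle(cnt))
```

```text
rack noz by flange 226.1 upper body edge etc
now flange 29.4 foot r4.5 31.7 r5.5 30.7
img2 flange 28.5 foot r5 31.2
mouth far outer 32.7
183 [15 11 16 13 17 30 15 16 17 16 20 21 15 14 17 18 18] [193 192 197 197 198 162 134 128 134 131 130 159 200 198 196 200 203]
184 [14 14 13 26 27 77 17 12 12 16 13 54 34 17 16 16 15] [198 194 195 185 178 153 133 124 128 128 121 152 189 191 201 206 200]
185 [ 17  13  40 103 144 137  25   2  12   4  16 116 107  48  23  17  16] [198 195 198 185 161 138 131 121 127 122 114 128 148 170 191 205 179]
186 [ 14  18 109 168 177 161  69  24   8   8  45 151 157 117  45  14  16] [195 197 213 214 179 130 130 130 126 122 119 125 138 139 175 178 131]
187 [ 10  23 150 175 155 137 132  81  42  36  65 148 165 147  75  10  15] [195 192 221 211 145 128 131 133 127 127 126 129 133 139 150 128 122]
188 [  9  40 158 168 124  42 138 160 127  60  29 122 160 162 111   4   8] [194 177 221 211 144 150 139 134 130 127 130 134 178 173 136 118 122]
189 [ 14  37 160 169 125  42 128 160 149  64  44 130 164 164 127   6  14] [197 177 203 220 187 196 145 143 135 132 149 177 230 214 14
[... 493 characters left out ...]
57 153 134  56  14   9] [233 205 156 154 154 162 170 168 159 157 152 140 142 135 146 160 149]
194 [  4  14  55 116 146 159 165 159 157 163 161 151 101  54  31  13  12] [232 181 166 161 159 162 164 167 159 158 158 154 156 161 167 137 144]
195 [  4  11  15  57  71  95 133 140 141 139 113  87  46  13  17   2  14] [230 167 155 166 168 170 169 167 165 167 165 167 171 175 137 123 142]
196 [ 3 10 34 15 10 33 70 69 68 70 52 32  9 10 41  8 16] [227 171 136 153 172 177 168 170 173 167 166 166 148 131 113 133 144]
((226.8369903564453, 174.17706298828125), (11.072546005249023, 11.630439758300781), 134.90615844726562) [634.11520165  27.14878161  85.        ] ((226.9583282470703, 174.0), 6.04177188873291)
```

The nozzle foot hangs in the mouth: foot edge at about (405,470) and mouth centre at about (404,478) in this crop. It needs about 1.7 mm more in +y. I'll correct that and feel the way down.

>>> servo_tool(rows=[[0.0016, 0.0004, 0, 0], [0.0016, 0.0004, 0.003, 0], [0.0016, 0.0004, 0.006, 0], [0.0016, 0.0004, 0.009, 0], [0.0016, 0.0004, 0.012, 0], [0.0016, 0.0004, 0.012, 0]])

```text
time: 6.15
tcp_pos: [635.2, 29.4, 142.5]
tool_rot: [-1.923, -2.483, 0.001]
ft_force: [0.4, -0.3, -1.9]
finger_gap: 20.7
grasp_force: 58.7
```

>>> servo_tool(rows=[[0, 0, 0.002, 0], [0, 0, 0.004, 0], [0, 0, 0.006, 0], [0, 0, 0.006, 0], [0, 0, 0.006, 0]])

```text
time: 6.65
tcp_pos: [635.6, 29.3, 137.2]
tool_rot: [-1.923, -2.484, 0.0]
ft_force: [-0.4, 0.2, -1.7]
finger_gap: 20.5
grasp_force: 58.7
```

>>> servo_tool(rows=[[0, 0, 0.002, 0], [0, 0, 0.004, 0], [0, 0, 0.006, 0], [0, 0, 0.006, 0], [0, 0, 0.006, 0]])

```text
time: 7.15
tcp_pos: [635.6, 29.3, 131.0]
tool_rot: [-1.923, -2.484, 0.001]
ft_force: [-0.5, -1.6, -2.3]
finger_gap: 20.2
grasp_force: 58.6
```

>>> servo_tool(rows=[[0, 0, 0.002, 0], [0, 0, 0.003, 0], [0, 0, 0.003, 0], [0, 0, 0.003, 0]])

```text
time: 7.55
tcp_pos: [635.7, 29.4, 128.2]
tool_rot: [1.923, 2.484, -0.0]
ft_force: [1.3, -2.0, -1.2]
finger_gap: 21.0
grasp_force: 58.6
```

>>> servo_tool(rows=[[0, 0, 0.001, 0], [0, 0, 0.002, 0], [0, 0, 0.003, 0], [0, 0, 0.004, 0], [0, 0, 0.004, 0], [0, 0, 0.004, 0]])

```text
time: 8.15
tcp_pos: [635.9, 29.4, 124.6]
tool_rot: [1.923, 2.484, 0.0]
ft_force: [-0.4, -1.5, 3.9]
finger_gap: 20.2
grasp_force: 58.7
```

>>> servo_tool(rows=[[0, 0, 0.001, 0], [0, 0, 0.002, 0], [0, 0, 0.003, 0], [0, 0, 0.003, 0], [0, 0, 0.003, 0], [0, 0, 0.003, 0]])

```text
time: 8.75
tcp_pos: [636.0, 29.4, 121.8]
tool_rot: [1.923, 2.483, 0.001]
ft_force: [-1.3, -2.2, 6.0]
finger_gap: 20.5
grasp_force: 59.0
```

>>> servo_tool(rows=[[-0.0004, 0, 0.001, 0], [-0.0004, 0, 0.002, 0], [-0.0004, 0, 0.003, 0], [-0.0004, 0, 0.003, 0], [-0.0004, 0, 0.003, 0]])

```text
time: 9.25
tcp_pos: [636.3, 29.1, 119.4]
tool_rot: [1.923, 2.483, 0.001]
ft_force: [-1.4, -1.4, 8.1]
finger_gap: 21.1
grasp_force: 59.2
```

>>> servo_tool(rows=[[0, 0, 0.001, 0], [0, 0, 0.002, 0], [0, 0, 0.002, 0], [0, 0, 0.002, 0]])

```text
time: 9.65
tcp_pos: [636.4, 29.1, 117.7]
tool_rot: [1.923, 2.483, 0.001]
ft_force: [-1.9, -0.7, 9.6]
finger_gap: 20.9
grasp_force: 59.5
```

>>> servo_tool(rows=[[0, -0.0003, 0.001, 0], [0, -0.0003, 0.002, 0], [0, -0.0003, 0.002, 0], [0, -0.0003, 0.002, 0]])

```text
time: 10.05
tcp_pos: [636.4, 29.0, 116.1]
tool_rot: [1.922, 2.483, 0.002]
ft_force: [-3.7, -1.0, 10.1]
finger_gap: 20.3
grasp_force: 59.6
```

>>> servo_tool(rows=[[0, 0, 0.001, 0], [0, 0, 0.002, 0], [0, 0, 0.002, 0], [0, 0, 0.002, 0]])

```text
time: 10.45
tcp_pos: [636.4, 29.0, 114.4]
tool_rot: [1.922, 2.483, 0.002]
ft_force: [-3.3, -0.5, 13.0]
finger_gap: 20.6
grasp_force: 59.8
```

>>> servo_tool(rows=[[0, -0.0004, 0.001, 0], [0, -0.0004, 0.0015, 0], [0, -0.0004, 0.0015, 0], [0, -0.0004, 0.0015, 0]])

```text
time: 10.85
tcp_pos: [636.4, 29.0, 113.3]
tool_rot: [1.922, 2.482, 0.003]
ft_force: [-3.2, -0.9, 13.7]
finger_gap: 20.5
grasp_force: 59.8
```

>>> servo_tool(rows=[[0, 0, 0.001, 0], [0, 0, 0.0015, 0], [0, 0, 0.0015, 0], [0, 0, 0.0015, 0]])

```text
time: 11.25
tcp_pos: [636.4, 28.9, 112.1]
tool_rot: [1.922, 2.482, 0.003]
ft_force: [-4.0, -1.3, 15.2]
finger_gap: 20.4
grasp_force: 60.0
```

>>> servo_tool(rows=[[0, 0, 0.001, 0], [0, 0, 0.0015, 0], [0, 0, 0.0015, 0], [0, 0, 0.0015, 0]])

```text
time: 11.65
tcp_pos: [636.7, 28.8, 109.8]
tool_rot: [1.921, 2.481, 0.004]
ft_force: [0.0, -0.6, 9.9]
finger_gap: 20.6
grasp_force: 59.7
```

>>> servo_tool(rows=[[0, 0, 0.001, 0], [0, 0, 0.001, 0], [0, 0, 0.001, 0]])

```text
time: 11.95
tcp_pos: [636.8, 28.7, 108.9]
tool_rot: [1.921, 2.481, 0.004]
ft_force: [-0.9, -1.1, 10.8]
finger_gap: 20.6
grasp_force: 59.7
```

Snapped through (force fell from 15 to 10 N). I'll press a little more, staying under the hard stop, to bring the flange home.

>>> servo_tool(rows=[[0, 0, 0.001, 0], [0, 0, 0.002, 0], [0, 0, 0.003, 0], [0, 0, 0.003, 0], [0, 0, 0.003, 0]])

```text
time: 12.45
tcp_pos: [636.8, 28.7, 106.4]
tool_rot: [1.921, 2.481, 0.004]
ft_force: [-2.0, -1.8, 12.4]
finger_gap: 20.8
grasp_force: 59.8
```

>>> servo_tool(rows=[[0, 0, 0.001, 0], [0, 0, 0.002, 0], [0, 0, 0.002, 0], [0, 0, 0.002, 0]])

```text
time: 12.85
tcp_pos: [636.8, 28.7, 104.7]
tool_rot: [1.921, 2.481, 0.003]
ft_force: [-2.8, -1.0, 15.1]
finger_gap: 20.3
grasp_force: 60.0
```

>>> servo_tool(rows=[[0, 0, 0.001, 0], [0, 0, 0.0015, 0], [0, 0, 0.0015, 0], [0, 0, 0.0015, 0]])

```text
time: 13.25
tcp_pos: [636.8, 28.7, 103.4]
tool_rot: [1.921, 2.481, 0.003]
ft_force: [-3.2, -1.1, 14.8]
finger_gap: 20.8
grasp_force: 60.1
```

>>> servo_tool(rows=[[0, 0, -0.002, 0], [0, 0, -0.004, 0], [0, 0, -0.006, 0], [0, 0, -0.008, 0], [0, 0, -0.01, 0], [0, 0, -0.011, 0], [0, 0, -0.011, 0], [0, 0, -0.011, 0]])

```text
time: 14.05
tcp_pos: [636.7, 28.8, 112.8]
tool_rot: [1.921, 2.481, 0.004]
ft_force: [1.6, -1.4, 7.0]
finger_gap: 20.4
grasp_force: 59.5
```

>>> servo_tool(rows=[[0, 0, -0.001, 0], [0, 0, -0.002, 0], [0, 0, -0.002, 0], [0, 0, -0.002, 0]])

```text
time: 14.45
tcp_pos: [636.5, 28.7, 114.2]
tool_rot: [1.922, 2.481, 0.003]
ft_force: [4.4, -1.6, 4.7]
finger_gap: 20.8
grasp_force: 59.0
```

>>> servo_tool(rows=[[0, 0, -0.001, 0], [0, 0, -0.002, 0], [0, 0, -0.003, 0], [0, 0, -0.003, 0], [0, 0, -0.003, 0]])

```text
time: 14.95
tcp_pos: [635.2, 28.9, 116.2]
tool_rot: [1.923, 2.484, 0.0]
ft_force: [4.4, -2.4, 3.0]
finger_gap: 20.4
grasp_force: 58.9
```

Run:
```python
from h import *
s=sensors.read_state();print(s["tcp_pos"],s["ft_force"])
c=capture("side"); np.save("side4.npy",c,allow_pickle=True)
cv2.imwrite("pics/seat.png",cv2.resize(c["image"][150:210,194:274],(800,600),interpolation=cv2.INTER_CUBIC))
```

```text
[635.15296422  28.90303563 116.20745011] [ 4.37601982 -2.39414269  3.02931603]
```

View pics/seat.png

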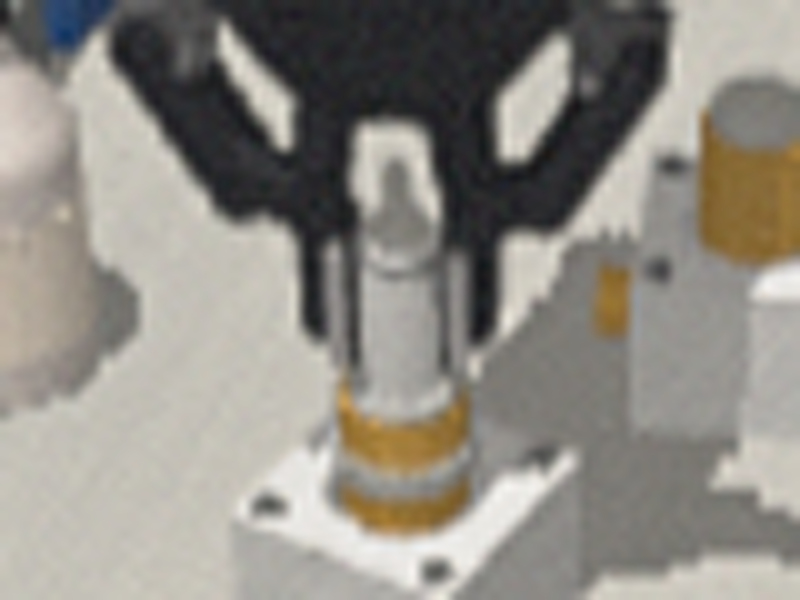

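The view shows the flange lying on the brass mouth at about (405,405). I'll ease the side load and let go.

>>> servo_tool(rows=[[-0.0004, 0.0008, -0.0005, 0], [-0.0004, 0.0008, -0.001, 0], [-0.0004, 0.0008, -0.001, 0]])

```text
time: 15.3
tcp_pos: [635.2, 28.9, 116.8]
tool_rot: [-1.922, -2.483, 0.001]
ft_force: [0.3, -0.3, 1.3]
finger_gap: 20.4
grasp_force: 58.8
```

>>> servo_tool(rows=[[0, 0, 0, 0], [0, 0, 0, 0], [0, 0, 0, 0], [0, 0, 0, 0], [0, 0, 0, 0], [0, 0, 0, 0], [0, 0, 0, 0]], gripper=0.7)

```text
time: 16.0
tcp_pos: [635.9, 28.6, 117.3]
tool_rot: [-1.923, -2.484, 0.0]
ft_force: [0.5, -0.3, -0.0]
finger_gap: 59.6
grasp_force: 0.0
```

>>> servo_tool(rows=[[0, 0, -0.02, 0], [0, 0, -0.05, 0], [0, 0, -0.09, 0], [0, 0, -0.13, 0], [0, 0, -0.13, 0]])

```text
time: 16.5
tcp_pos: [639.4, 28.3, 255.3]
tool_rot: [1.916, 2.475, 0.01]
ft_force: [1.8, 0.2, 1.2]
finger_gap: 59.4
grasp_force: 0.0
```

Run:
```python
from h import *
s=sensors.read_state();print(s["tcp_pos"],s["ft_force"])
c=capture("side"); np.save("side5.npy",c,allow_pickle=True)
cv2.imwrite("pics/seat2.png",cv2.resize(c["image"][145:205,194:274],(800,600),interpolation=cv2.INTER_CUBIC))
h=cv2.cvtColor(c["image"],cv2.COLOR_BGR2HSV)
for r in range(180,203): print(r,h[r,226:243,1])
for z,r in((85,15),(85,16.5),(89,-15),(117+36,0)): 
    C=-np.array(c["R"]).T@np.array(c["t"]); d=C[:2]-[635.5,32.7]; d/=np.linalg.norm(d); print(z,r,proj(c,[635.5+r*d[0],32.7+r*d[1],z]))
plan((472,-250,66),0)
```

```text
[639.40842566  28.2589205  255.33272452] [1.75355646 0.18888812 1.16277776]
180 [13 15 11 17 10  9 12 12 14 11  8 11 20 16 14 18 17]
181 [17 15 15 14 11 10 15 11  9 11 17 11 14 16 17 16 19]
182 [16 15 20 13  8 13  9 13 11 14 10 17 15 18 18 20 13]
183 [16 16 18 19  8  9  9  9 11 13  3  7 16 17 18 18 21]
184 [17 16 21 13  8  9 12 10 12 11 12 11 14 14 17 15 22]
185 [16 18 17 15 11  9 12 15 11  9  9 10  2 19 26 19 19]
186 [16 20 29 15  8  9  9  9 13  8 10 15 14 17 50 16 13]
187 [17 27 64 19  9 12 12 10 11 10 14 10 11 17 76 17 15]
188 [ 15  44  90  12   8  11  10   7  14   6  12   9   9  27 105   8  13]
189 [ 11  38 111  42   9  10  12  15  11  11  12   7  30 101 124  15  17]
190 [ 16  33 147 116  52  18  12   9  13  18  36  44 113 163 140   8   8]
191 [ 11  16 139 164 135  91  68  69  58  73 108 116 149 169 132  10  10]
192 [  7   6 129 173 165 158 165 163 154 156 167 150 158 170 114   9  13]
193 [  2  10 102 163 162 170 160 161 160 162 160 175 158 142  61  16   9]
194 [  3  18  54 119 158 151 163 166 165 162 158 158  99  54  28  15  11]
195 [  8   9  17  52  67  92 137 143 136 135 114 1
[... 294 characters left out ...]
   9  53 104 163 161 163 163 151 163 165 168 159 108  39   5   9]
201 [  8  12   7  35 101 147 167 164 163 170 159 163 114  38   5  11   7]
202 [  9   8   3   3  23  71 105 109 101 102  80  71  30  11  12   7   7]
85 15 (np.float64(233.82973827525103), np.float64(191.7106931428062))
85 16.5 (np.float64(233.8451005855006), np.float64(192.10014148484774))
89 -15 (np.float64(233.48080346724697), np.float64(182.86488282846997))
153 0 (np.float64(232.79247583800685), np.float64(165.41516012180443))
shift m [-0.2274 -0.2318  0.1847] yaw now 14.5 twist 0.2530879065540195 t 16.55 tcp [638.   28.4 251.7] q [-0.14  0.32  1.41  0.    1.4  -0.4 ]
tool x,y world [-0.25   0.968 -0.003] [0.968 0.25  0.007]
```

View pics/seat2.png

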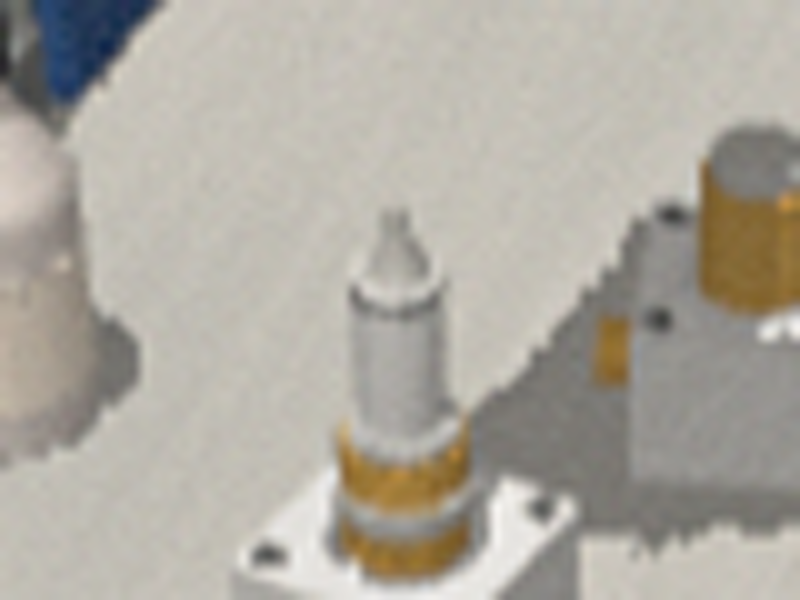

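The flange sits on the brass mouth at about (405,445), with the rim even on both sides, and the force record agrees that it is home. Now the valve: hand shut, go to the -y side of the handle.

Run:
```python
from h import *
plan((491,-347,200),-2.5)
```

```text
shift m [-0.3265 -0.2367  0.051 ] yaw now 14.5 twist 0.2967211378538775 t 16.55 tcp [638.   28.4 251.7] q [-0.14  0.32  1.41  0.    1.4  -0.4 ]
tool x,y world [-0.25   0.968 -0.003] [0.968 0.25  0.007]
```

>>> servo_tool(rows=[[-0.02, -0.015, 0, 0], [-0.05, -0.036, 0, 0.05], [-0.085, -0.062, 0.005, 0.1], [-0.12, -0.087, 0.01, 0.15], [-0.155, -0.112, 0.015, 0.2], [-0.19, -0.138, 0.02, 0.25], [-0.225, -0.163, 0.03, 0.297], [-0.26, -0.188, 0.04, 0.297], [-0.295, -0.214, 0.045, 0.297], [-0.32, -0.232, 0.048, 0.297], [-0.3265, -0.237, 0.05, 0.297], [-0.3265, -0.237, 0.05, 0.297]], gripper=0)

```text
time: 17.75
tcp_pos: [487.2, -346.9, 195.6]
tool_rot: [-2.27, -2.168, -0.0]
ft_force: [0.0, 1.0, -0.1]
finger_gap: -0.1
grasp_force: 0.0
```

>>> servo_tool(rows=[[0, 0, 0, 0], [0, 0, 0, 0], [0, 0, 0, 0]])

```text
time: 18.05
tcp_pos: [488.9, -345.6, 197.4]
tool_rot: [2.268, 2.174, 0.0]
ft_force: [0.7, 0.3, 0.0]
finger_gap: -0.2
grasp_force: 0.0
```

Run:
```python
from h import *
plan((491,-347,76),-2.5)
c=capture("side"); s=sensors.read_state(); np.save("side6.npy",c,allow_pickle=True)
u,v=proj(c,s["tcp_pos"]-[0,0,22]); print("fingertip proj",u,v, "gap",s["finger_gap"])
x,y=260,90
im=cv2.resize(c["image"][y:y+75,x:x+100],(800,600),interpolation=cv2.INTER_CUBIC)
cv2.circle(im,(int((u-x+.5)*8),int((v-y+.5)*8)),3,(0,0,255),-1)
cv2.imwrite("pics/valve.png",im)
```

```text
shift m [-0.0013  0.0022  0.1214] yaw now -2.4 twist 0.00142823546844046 t 18.05 tcp [ 488.9 -345.6  197.4] q [-0.82  0.26  1.59  0.    1.29 -0.77]
tool x,y world [0.042 0.999 0.   ] [ 0.999 -0.042  0.   ]
fingertip proj 324.6597128682698 98.88922530367127 gap -0.3973273967197817
```

View pics/valve.png

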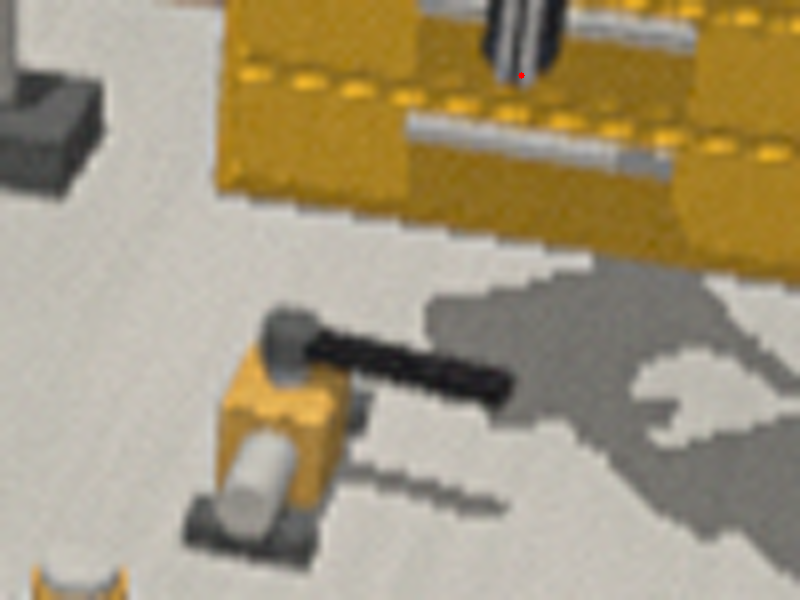

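The closed fingers hang at (520,70), on the far (-y) side of the handle. The handle runs from its pivot (290,335) to its tip (505,385). I'll descend beside it, make contact and sweep.

>>> servo_tool(rows=[[0, 0, 0.04, 0], [0, 0, 0.08, 0], [0, 0, 0.11, 0], [0, 0, 0.121, 0], [0, 0, 0.121, 0], [0, 0, 0.121, 0]])

```text
time: 18.7
tcp_pos: [489.3, -347.5, 78.1]
tool_rot: [2.267, 2.17, -0.0]
ft_force: [-0.1, 0.3, -0.1]
finger_gap: 0.1
grasp_force: 0.0
```

>>> servo_tool(rows=[[0.004, 0, 0, 0], [0.009, 0, 0, 0], [0.013, 0, 0, 0], [0.016, 0, 0, 0], [0.016, 0, 0, 0]])

```text
time: 19.2
tcp_pos: [489.0, -330.2, 76.5]
tool_rot: [-2.269, -2.173, -0.0]
ft_force: [-0.1, 0.7, 0.0]
finger_gap: 0.2
grasp_force: 0.0
```

>>> servo_tool(rows=[[0.0037, -0.001, 0, 0.052], [0.0074, -0.0016, 0, 0.105], [0.015, -0.0024, 0, 0.209], [0.0226, -0.0024, 0, 0.314], [0.0301, -0.0017, 0, 0.419], [0.0301, -0.0017, 0, 0.419]])

```text
time: 19.8
tcp_pos: [488.8, -300.5, 76.5]
tool_rot: [2.671, 1.652, 0.0]
ft_force: [-1.1, -0.2, -0.2]
finger_gap: 0.0
grasp_force: 0.0
```

>>> servo_tool(rows=[[0.0074, -0.0016, 0, 0.105], [0.015, -0.0024, 0, 0.209], [0.0226, -0.0024, 0, 0.314], [0.0301, -0.0017, 0, 0.419], [0.0375, 0, 0, 0.524], [0.0448, 0.0022, 0, 0.628], [0.0517, 0.0053, 0, 0.733], [0.0517, 0.0053, 0, 0.733]])

```text
time: 20.6
tcp_pos: [516.7, -256.7, 76.4]
tool_rot: [3.086, 0.589, 0.0]
ft_force: [0.1, -1.1, 0.9]
finger_gap: -0.1
grasp_force: 0.0
```

Run:
```python
from h import *
s=sensors.read_state(); print(s["tcp_pos"],s["ft_force"],s["ft_torque"]); plan((0,0,0),0)
c=capture("top"); np.save("top7.npy",c,allow_pickle=True); b=capture("side"); np.save("side7.npy",b,allow_pickle=True)
a=cv2.convertScaleAbs(cv2.resize(c["image"][160:260,300:400],(400,400),interpolation=cv2.INTER_CUBIC),alpha=1.6)
d=cv2.resize(b["image"][90:190,260:360],(400,400),interpolation=cv2.INTER_CUBIC)
cv2.imwrite("pics/v2.png",np.hstack([a,d]))
```

```text
[ 516.74046912 -256.71847175   76.38564271] [ 0.05236982 -1.06209892  0.89147281] [-0.02089772 -0.03211697 -0.02385539]
shift m [-0.3858 -0.4291  0.0763] yaw now -68.4 twist -1.1934466067140985 t 20.6 tcp [ 516.7 -256.7   76.4] q [-0.67  0.36  1.73  0.    1.05  0.52]
tool x,y world [0.93  0.368 0.   ] [ 0.368 -0.93   0.   ]
```

View pics/v2.png

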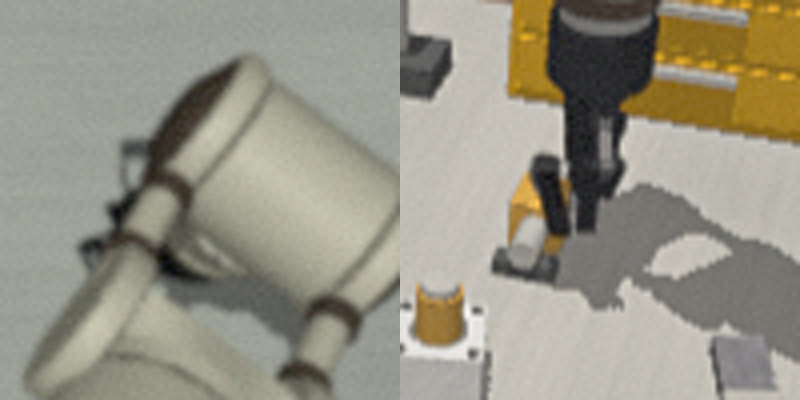

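The handle is turning with the fingers and is now about two thirds open, from (545,165) to (560,230) in the right crop. I'll finish the last part gently, against the stop.

>>> servo_tool(rows=[[0.0074, -0.0016, 0, 0.105], [0.015, -0.0024, 0, 0.209], [0.0226, -0.0024, 0, 0.314], [0.025, -0.0022, 0, 0.35], [0.025, -0.0022, 0, 0.35]])

```text
time: 21.2
tcp_pos: [538.6, -245.5, 76.1]
tool_rot: [-3.141, -0.043, 0.001]
ft_force: [0.3, -0.8, 0.9]
finger_gap: -0.3
grasp_force: 0.1
```

>>> servo_tool(rows=[[0.0015, 0, 0, 0.02], [0.003, 0, 0, 0.04], [0.005, 0, 0, 0.06], [0.005, 0, 0, 0.06]])

```text
time: 21.6
tcp_pos: [541.4, -244.8, 75.8]
tool_rot: [-3.139, 0.055, 0.011]
ft_force: [-11.4, 1.6, 6.4]
finger_gap: 0.1
grasp_force: 5.5
```

>>> servo_tool(rows=[[0.001, 0, 0, 0], [0.002, 0, 0, 0], [0.002, 0, 0, 0], [0.002, 0, 0, 0]])

```text
time: 22.0
tcp_pos: [541.7, -244.8, 75.6]
tool_rot: [-3.138, 0.053, 0.017]
ft_force: [-17.5, 2.2, 10.8]
finger_gap: 0.1
grasp_force: 9.0
```

At the stop (force rises with no motion). Back off, rise, check.

>>> servo_tool(rows=[[-0.008, 0, 0, 0], [-0.02, 0, 0, 0], [-0.04, 0, 0, 0], [-0.04, 0, -0.03, 0], [-0.04, 0, -0.08, 0], [-0.06, 0, -0.13, 0], [-0.1, 0, -0.16, 0], [-0.14, 0, -0.18, 0], [-0.18, 0, -0.18, 0], [-0.2, 0, -0.18, 0], [-0.2, 0, -0.18, 0]])

```text
time: 23.1
tcp_pos: [344.8, -238.8, 256.8]
tool_rot: [3.139, -0.059, 0.003]
ft_force: [-0.9, -0.1, -1.3]
finger_gap: -0.2
grasp_force: 0.0
```

Run:
```python
from h import *
print(sensors.read_state()["tcp_pos"],sensors.read_state()["ft_force"])
b=capture("side");T=capture("top")
for n,c,roi in(("S",b,(285,115,330,170)),("T",T,(325,170,385,240))):
  for st,ce,m in comps(cmask(c["image"],"dark"),roi,25):
    r=cv2.minAreaRect(cv2.findContours(m.astype(np.uint8),0,2)[0][0]); print(n,st,r,[onz(c,*p,72).round(0)[:2] for p in cv2.boxPoints(r)])
s5=np.load("side5.npy",allow_pickle=True).item()
print("nozzle diff",np.abs(b["image"][160:205,224:246].astype(int)-s5["image"][160:205,224:246]).mean())
s0=np.load("side0.npy",allow_pickle=True).item()
D=np.abs(b["image"].astype(int)-s0["image"]).max(2)>40
D=cv2.morphologyEx(D.astype(np.uint8),cv2.MORPH_OPEN,np.ones((3,3)))
for st,ce,m in comps(D,(0,0,512,384),12): print("changed",st,ce)
```

```text
[ 344.81021671 -238.79043998  256.78300414] [-0.91563649 -0.13544044 -1.29980585]
S (np.int32(288), np.int32(133), np.int32(10), np.int32(15), np.int32(66)) ((292.3116149902344, 139.9143829345703), (4.469071865081787, 16.469356536865234), 24.443954467773438) [array([ 564., -214.]), array([ 566., -305.]), array([ 551., -298.]), array([ 550., -208.])]
T (np.int32(325), np.int32(197), np.int32(36), np.int32(9), np.int32(205)) ((342.4140319824219, 200.59239196777344), (7.994902610778809, 34.977699279785156), 87.95458984375) [array([ 571., -228.]), array([ 573., -321.]), array([ 552., -320.]), array([ 550., -228.])]
nozzle diff 7.044444444444444
changed (np.int32(371), np.int32(0), np.int32(45), np.int32(105), np.int32(2439)) [389.16  38.83]
changed (np.int32(458), np.int32(121), np.int32(54), np.int32(91), np.int32(2350)) [489.19 156.47]
changed (np.int32(299), np.int32(131), np.int32(25), np.int32(10), np.int32(140)) [311.16 135.72]
changed (np.int32(287), np.int32(136), np.int32(10), np.int32(15), np.int32(103)) [291.83 142.83]
changed (np.int32(351), np.int32(142), np.int32(139), np.int32(154), np.int32(9145)) [430.35 218.14]
changed (np.int32(303), np.int32(148), np.int32(19), np.int32(7), np.int32(59)) [312.12 151.03]
changed (np.int32(228), np.int32(184), np.int32(12), np.int32(8), np.int32(64)) [233.75 186.77]
changed (np.int32(469), np.int32(213), np.int32(11), np.int32(9), np.int32(43)) [473.81 216.21]
changed (np.int32(240), np.int32(249), np.int32(15), np.int32(23), np.int32(263)) [246.92 260.67]
changed (np.int32(488), np.int32(280), np.int32(24), np.int32(22), np.int32(379)) [501.11 290.59]
changed (np.int32(424), np.int32(296), np.int32(88), np.int32(88), np.int32(4166)) [481.83 343.72]
```

Run:
```python
from h import *
b=capture("side"); s5=np.load("side5.npy",allow_pickle=True).item()["image"]; i=b["image"]
print("noise",np.abs(i[300:340,100:200].astype(int)-s5[300:340,100:200]).mean())
h=cv2.cvtColor(i,cv2.COLOR_BGR2HSV); g=cv2.cvtColor(i,cv2.COLOR_BGR2GRAY); g5=cv2.cvtColor(s5,cv2.COLOR_BGR2GRAY)
for r in range(186,194): print(r,h[r,226:243,1])
for r in list(range(163,169))+[175,180]: print(r,g[r,227:241],g5[r,227:241])
```

```text
noise 4.499583333333334
186 [12 17 29 16 10  8 14 16 11 10 12  8 13 18 45 15 14]
187 [18 25 71 16  7 13 11 11 13  7  7 12 13 15 57 16 17]
188 [16 42 88 16 14 10  6  9 14 11 12 13  9 28 85 14 17]
189 [ 16  38 113  41   7   5  13   9  14  12  11   9  31 106 101  13  14]
190 [ 15  34 151 122  55  17  12   5  10  16  35  36 111 174 114  12  18]
191 [ 12  12 137 169 142  86  71  66  57  75 115 119 154 173 115  10  13]
192 [ 12   6 115 173 155 162 157 153 161 148 165 153 164 171 106   6  12]
193 [  2   9  96 158 168 168 161 169 168 159 156 161 161 130  59  11  13]
163 [189 192 193 189 186 188 189 188 188 186 188 189 183 191] [193 197 193 191 194 192 192 194 191 194 194 193 192 194]
164 [187 194 190 187 186 189 187 191 187 190 189 186 188 191] [190 194 194 193 190 195 190 192 198 195 195 190 192 193]
165 [193 190 186 190 184 184 180 179 189 187 190 189 186 189] [192 190 195 191 192 187 186 183 195 191 190 189 192 192]
166 [191 184 191 189 188 163 155 151 188 189 185 187 193 188] [196 191 193 193 191 163 163 153 194 193 193 192 193 195]
167 [186 186 188 187 183 156 148 139 184 190 191 188 188 190] [192 188 193 193 188 158 153 142 193 193 188 190 192 192]
168 [184 186 188 187 189 158 153 145 172 186 185 193 189 189] [187 191 186 191 190 163 156 153 176 191 193 195 194 195]
175 [186 184 127 120 147 168 177 146 138 113 114 165 192 193] [196 190 131 126 152 175 178 150 140 118 114 170 195 196]
180 [185 184 160 159 167 170 167 160 157 143 133 156 187 188] [188 191 165 159 170 174 171 166 163 151 139 163 192 191]
```

```bash
python3 -c "
from h import *
print(workorder.job_done())"
```

```text
the job is handed in; nothing more can be done
None
```

The tallest nozzle is snapped into the open fitting with its flange home (15.2 N highest vertical reading), the valve is open to its stop, everything is let go, and the job is handed in at about 23 s.

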